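# Clear the rolling board and ready the rolling pin

## Robot

A 6-joint arm with a two-finger parallel gripper is mounted at the origin on the work surface. World frame = base frame: x ahead of the robot, y to its left, z up, the work surface at z = 0. Lengths are in m, angles in rad, forces in N, time in s.
With the tool pointing down it reaches from about 0.425 to 0.95 m from the base axis. Payload 3.5 kg.
Tool frame: the origin (TCP) lies between the finger pads; the fingertips stand 25 mm ahead of it and the grasp point (between the pads) lies 6 mm ahead of it (ctrl.finger_overhang is the distance from the TCP to the fingertips, in m); x points along the fingers, y is the direction in which the jaws open and shut, and the axes are right-handed (so a half turn about x gives the same grasp; the last joint's range is limited). The gripper opens to 85 mm and grips with 20 to 120 N. Pads are 22 mm wide; open, the fingers measure 114 mm over their backs; the gripper's body (76 mm by 85 mm) begins 54 mm behind the grasp point. The pads swing forward as they close: fully open they stand 13 mm farther back than shut.
Start: joints at [-1.336, 0.286, 1.577, -0, 1.279, -0.15], TCP at [0.253, -0.626, 0.256] pointing down, gripper open.
Joint ranges: [-2.77, 2.77], [-0.9, 2.22], [0.21, 2.48], [-1.53, 4.67], [0.24, 2.81], [-2.84, 2.84]. Speed limits (rad/s): [2.79, 2.79, 3.14, 3.14, 3.14, 3.14].

## Interface

Orientations are given as a unit quaternion [x, y, z, w].
In Python, from plant import ctrl gives the robot as it stands.
- The arm moves only by the tool play_rows, never from a script. Its argument "targets" is a list of rows, each an object with "delta_pos": the shift along the world's x, y, z normalised to -1 to 1, where 1 is 1000 mm, a list of three; "delta_rot": the turn, a rotation vector about the world's x, y, z normalised to -1 to 1, where 1 is pi rad, a list of three; "claw": the finger opening in mm, from 0 to 85.4. In form: [{"delta_pos": [tx, ty, tz], "delta_rot": [wx, wy, wz], "claw": claw}, ...]. A call has 1 to 20 rows; each row is the pose to reach, as a shift and turn from the pose measured when the call began, turning the shorter way round; what a row does not reach only later rows make up. A row lasts 1/12 s, in which the tool goes at most 41.7 mm and 7.16 degrees, less where a joint would pass 70% of its speed; a pose out of reach is approached as far as the arm can. A call with a number of a shift or a turn outside -1 to 1 is refused whole. A call with a gripper value outside its range is refused whole. The fingers move at their own pace and stop on an object; "newtons" is the grip in N (left out, the last holds). Time passes only in rows, so rows that repeat a pose let the fingers close. It gives the time, the measured TCP pose, the force and the opening at its end, in the units of the state.
- ctrl.get_state(): the state, without advancing time (a new reading comes with each control period).
- ctrl.read_camera(name): name is "side" or "top" or "wrist"; returns the picture (384x512x3 uint8, blue, green, red); there is no depth.
- ctrl.calibration(name): a dict with "fx", "fy", "cx", "cy" (pixels), "camera_from_world" (4x4, takes a point from world to camera coordinates). Camera axes: x right, y down, z forward; pixel columns grow to the right and rows downward; lengths in m; the calibration is good to about 2 mm. A picture is of the moment at which its call begins: read the wrist's pose just before it. calibration takes no time and is no camera call; for the wrist camera it gives the pose at the moment of the call.
- ctrl.sign_off(): hands the job in, once; it reports no verdict.
The state is a dict: "time": time; "qpos": joint angles; "dq": joint speeds; "joint_efforts": joint torques, N m; "eef_pos": TCP position; "tcp_rot": TCP orientation; "contact_force": force on the tool from outside, world axes, zero at the start; "wrist_torque": the same for the moment, N m; "opening": opening from 0.0 (shut) to 1.0 (fully open).
Only numpy, scipy, OpenCV 4.12 (cv2) and the standard library are available. Lean on these libraries where they do the work, as an engineer would, in place of code of your own. Each camera call takes 0.05 s, during which the arm holds its last target. There are 200 camera calls.

## Task

Clear the canvas board for rolling clay: first nest the terracotta cup squarely into the blue cup standing beside the board, with both left upright on the table, and let go of it. Then draw the rolling pin out of its sloping holder, turn it level and finish while still holding it, steady and level, over the board and at least 10 cm above the table. Leave the jar, the cork block and the brush where they are.

Things in the scene. Friction and masses are not known exactly. Their poses are not given: they have to be found in the camera images.
- cup: Terracotta cup on the board, 84 mm high, 120 g. Tapered foot, outer dia 36 mm at the bottom to 52 mm at 50 mm up; above, a straight collar, outer dia 66, inner 59 mm. Origin: centre of underside; z up. Nested, the collar rests on the other's rim, 34 mm higher than the other cup, collar exposed: grip across the collar, fingertips 52 mm or more above this cup's underside.
- base_cup: Blue cup of exactly the same shape and size, standing on the table beside the board, left or right, on the side where the pin holder is not. About 140 g, loose. Origin: centre of the underside; z points up out of the mouth.
- board: Fixed flat rolling board covered in peach canvas, 240 mm along its x, 220 mm along its y, 12 mm thick. Origin: centre of the underside, on the table; z up.
- pin: Wooden rolling pin, 270 mm long, about 220 g: barrel 40 mm dia, 190 mm long, and a handle 24 mm dia, 40 mm long at each end. Origin: its middle (centre of mass), on its axis; x along the axis. At the start it lies in the holder, x pointing up the slope 40 deg above level, lower end in the sleeve. Grip across the barrel, at its middle or up to 30 mm further up the slope.
- rack: Fixed wooden holder, base 200 (x) x 90 x 12 mm, left or right of the board. Square sleeve, 56 mm outside, 44 inside, 70 deep, sloping up 40 deg towards +x. A tongue 24 mm wide runs on under the pin to 20 mm past its middle; fingers pass either side. The pin slides out up along its axis, 75 mm. Origin: centre of base underside; z up. Pin's middle starts 25 mm in +x, 130 mm up from it.
- rack_mouth (a point): Centre of the sleeve's mouth on the holder, where the pin comes out: 26 mm in -x and 90 mm up from the holder's origin. Its axes are those of the holder.
- jar: Bystander: closed green jar with black lid, 64 mm in diameter, 80 mm high, on the table beyond the work. Origin: centre of the underside.
- block: Bystander: cork sanding block 90 x 60 x 35 mm on the table beyond the work. Origin: centre of the underside.
- brush: Bystander: brush 190 mm long, lying on the table beyond the board. Its x runs along it, from handle to bristles.

How it is judged:
On the way, in this order (a step that is already met when the one before it is completed fails the run):
1. the terracotta cup is nested fully into the blue cup, both upright on the table, and let go (horizontal distance between cup and base_cup below 0.005 m and z of cup in the frame of base_cup between 0.031 and 0.037 m and angle between each of cup, base_cup's own z axis and vertical below 0.12 rad and height (world z) of base_cup below 0.006 m and contact force between the fingers and cup below 0.1 N), for 0.3 s.
2. the pin is drawn out of the holder's sleeve and carried by the gripper alone (all of step 1 and contact force between the fingers and pin above 1 N and contact force between pin and rack below 0.05 N and contact force between pin and board below 0.05 N and contact force between pin and cup below 0.05 N and contact force between pin and base_cup below 0.05 N and contact force between pin and jar below 0.05 N and contact force between pin and block below 0.05 N and contact force between pin and brush below 0.05 N and height (world z) of pin above 0.1 m and distance between pin and rack_mouth above 0.125 m), for 0.2 s.
At the end, for the whole second after the job is handed in: Terracotta cup in the blue one (axes within 5 mm, 31-37 mm above it), both upright within 0.12 rad, on the table, let go. Pin held by the fingers alone (over 1 N), level within 0.17 rad, its middle over the board and above 100 mm, still (0.03 m/s, 0.2 rad/s) (all of step 1 and contact force between the fingers and pin above 1 N and contact force between pin and rack below 0.05 N and contact force between pin and board below 0.05 N and contact force between pin and cup below 0.05 N and contact force between pin and base_cup below 0.05 N and contact force between pin and jar below 0.05 N and contact force between pin and block below 0.05 N and contact force between pin and brush below 0.05 N and angle between pin's own x axis and vertical between 1.4008 and 1.7408 rad and height (world z) of pin above 0.1 m and x of pin in the frame of board between -0.12 and 0.12 m and y of pin in the frame of board between -0.11 and 0.11 m and linear speed of pin below 0.03 m/s and angular speed of pin below 0.2 rad/s); the arm keeps its last pose, push and grip.
It fails at once if the jar is moved more than 30 mm (distance of jar from where it was at the start of the episode above 0.03 m).
It fails at once if the block is moved more than 30 mm (distance of block from where it was at the start of the episode above 0.03 m).
It fails at once if the brush is moved more than 30 mm (distance of brush from where it was at the start of the episode above 0.03 m).
It also fails if it takes over 58 s, if anything falls off the work surface, if the arm or the gripper's body presses on something with over 40 N, if the wrist force passes 120 N, or if a joint passes its speed limit or range.

## Working session

There is one attempt and no reset: what is moved stays moved. The work goes in short steps, Python scripts to look and compute and a tool call to move; the robot and the scene stay as the last step left them, time stands still between calls to the robot, and variables do not carry over. Pictures are saved under pics/ and viewed, about 8 in all and at most 12, crops included, and the job is handed in when it is done.

Besides the shell and the picture viewer there is one more tool, called after "Emit:" by a JSON object that holds its "fn" and its "kwargs", one argument or row to a line. play_rows: Moves the arm, as the interface text tells. Its arguments: {"type":"object","properties":{"targets":{"type":"array"},"newtons":{"type":"number"}},"required":["targets"]}

```bash
mkdir -p pics; ls; python3 - <<'E'
from plant import ctrl
import cv2,numpy as np
s=ctrl.get_state(); print(s)
a=ctrl.read_camera("top"); b=ctrl.read_camera("side")
cv2.imwrite("pics/top0.png",a);cv2.imwrite("pics/side0.png",b)
for n in("top","side"):
  c=ctrl.calibration(n); print(n,{k:(np.round(v,3).tolist()) for k,v in c.items()})
E
```

```text
pics
{'time': 0.0, 'qpos': array([-1.33600862e+00,  2.87167425e-01,  1.57817297e+00, -1.20785637e-05,
        1.27857628e+00, -1.49999510e-01]), 'dq': array([ 0.00118906, -0.00075544, -0.00037736,  0.00064343, -0.00047076,
        0.00094962]), 'joint_efforts': array([-6.57306718e-04, -4.05988455e+01, -2.92622870e+01, -2.47232911e-04,
        5.79503132e-03, -2.84222054e-06]), 'eef_pos': array([ 0.25325524, -0.62505003,  0.2549481 ]), 'tcp_rot': array([-0.6940206 , -0.13602697,  0.69409842, -0.13438547]), 'contact_force': array([ 0.1464856 , -0.24011009, -0.04032552]), 'wrist_torque': array([0.03802103, 0.00709998, 0.02219073]), 'opening': 1.0063876428936063}
top {'fx': 451.194, 'fy': 451.194, 'cx': 250.781, 'cy': 189.953, 'camera_from_world': [[0.027, -1.0, -0.012, -0.013], [-0.995, -0.026, -0.095, 0.619], [0.094, 0.015, -0.995, 1.062], [0.0, 0.0, 0.0, 1.0]]}
side {'fx': 347.986, 'fy': 347.986, 'cx': 261.105, 'cy': 186.889, 'camera_from_world': [[-0.986, -0.166, 0.011, 0.61], [-0.132, 0.742, -0.657, 0.161], [0.101, -0.649, -0.754, 0.857], [0.0, 0.0, 0.0, 1.0]]}
```

View pics/top0.png

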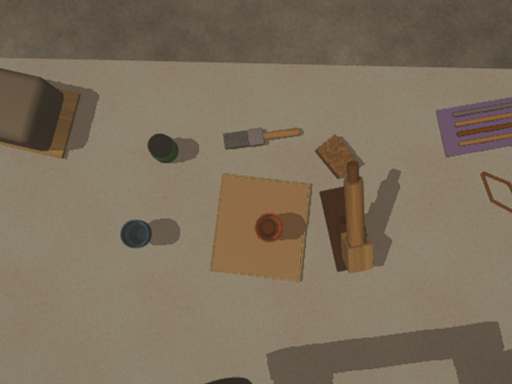

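View pics/side0.png

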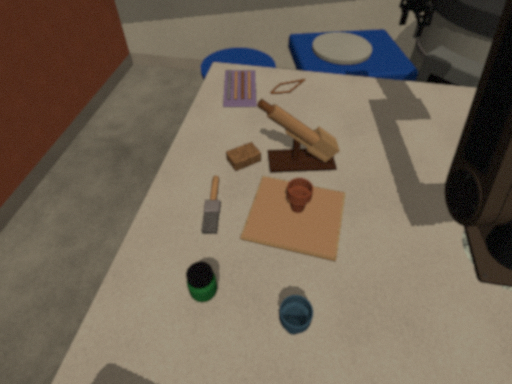

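Top view: blue cup at (136,234), terracotta cup at (268,228) on the board, pin holder on the right with the pin running from the sleeve (357,252) up to its end (353,165). The jar, brush and cork lie farther out.

```bash
cat > h.py <<'E'
import cv2,numpy as np
from plant import ctrl
def ray(c,uv):
    T=np.array(c["camera_from_world"]);R,t=T[:3,:3],T[:3,3]
    d=R.T@np.array([(uv[0]-c["cx"])/c["fx"],(uv[1]-c["cy"])/c["fy"],1.]);return -R.T@t,d/np.linalg.norm(d)
def onz(c,uv,z):
    o,d=ray(c,uv);return o+d*(z-o[2])/d[2]
def proj(c,p):
    T=np.array(c["camera_from_world"]);q=T[:3,:3]@np.asarray(p,float)+T[:3,3]
    return np.array([c["cx"]+c["fx"]*q[0]/q[2],c["cy"]+c["fy"]*q[1]/q[2]])
def tri(c1,u1,c2,u2):
    o1,d1=ray(c1,u1);o2,d2=ray(c2,u2)
    s=np.linalg.lstsq(np.c_[d1,-d2],o2-o1,rcond=None)[0]
    a,b=o1+d1*s[0],o2+d2*s[1];return (a+b)/2,np.linalg.norm(a-b)
def big(m,roi=None):
    m=m.astype(np.uint8)*255
    if roi:
        k=np.zeros_like(m);x0,y0,x1,y1=roi;k[y0:y1,x0:x1]=255;m&=k
    cs=cv2.findContours(m,cv2.RETR_EXTERNAL,cv2.CHAIN_APPROX_NONE)[0]
    return max(cs,key=cv2.contourArea)
E
python3 - <<'E'
from h import *
im=cv2.imread("pics/top0.png");h=cv2.cvtColor(im,cv2.COLOR_BGR2HSV)
for p in [(136,222),(136,234),(268,218),(268,228),(240,210),(355,210),(340,240),(353,170),(357,255),(300,320),(160,230)]:
    print(p,h[p[1],p[0]])
cv2.imwrite("pics/c.png",cv2.resize(im[120:290,110:390],None,fx=2.85,fy=2.85,interpolation=cv2.INTER_CUBIC))
E
```

```text
(136, 222) [99 30 60]
(136, 234) [75 19 53]
(268, 218) [ 10 146  82]
(268, 228) [ 11 170  87]
(240, 210) [ 16 131 140]
(355, 210) [ 15 153 132]
(340, 240) [ 12 133  73]
(353, 170) [ 13 165  96]
(357, 255) [ 16 139 134]
(300, 320) [ 17  69 141]
(160, 230) [ 16  67 103]
```

View pics/c.png

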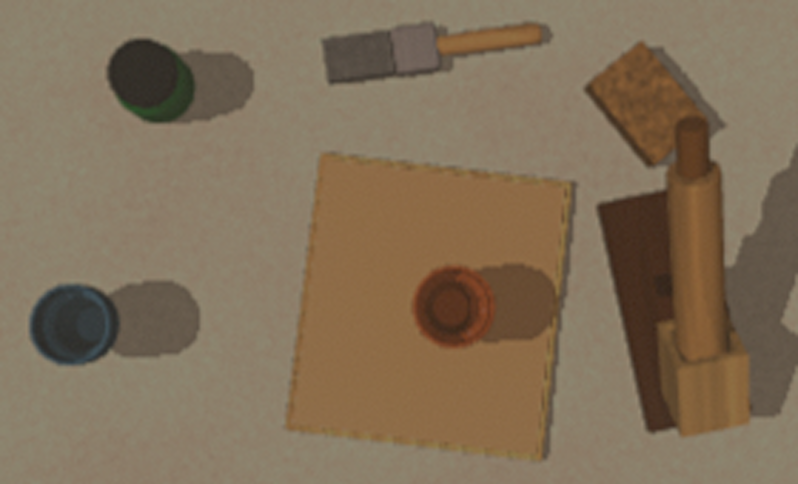

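Crop (x2.85): blue rim centre (73,323), terracotta rim centre (453,306), the holder's left base edge runs from (598,205) to (649,432), the barrel is edged 667/721 at row 175 and 680/728 at row 358, and the handle tip is near (691,120).

```bash
python3 - <<'E'
from h import *
c=ctrl.calibration("top");s=ctrl.calibration("side")
f=lambda x,y:(x/2.85+110-.32,y/2.85+120-.32)
P=lambda n,q:print(n,np.round(q,4))
im=cv2.imread("pics/top0.png");h=cv2.cvtColor(im,cv2.COLOR_BGR2HSV).astype(int)
B=im.astype(int)
ct=big((h[...,0]<13)&(h[...,1]>150),(245,205,290,250));e=cv2.minEnclosingCircle(ct);P("terra mask",[*e[0],e[1]]);P("terra rim",onz(c,e[0],.096))
cb=big((B[...,0]>B[...,2]),(110,205,160,260));e=cv2.minEnclosingCircle(cb);P("blue mask",[*e[0],e[1]]);P("blue rim",onz(c,e[0],.084))
P("terra eye",onz(c,f(453,306),.096));P("blue eye",onz(c,f(73,323),.084))
a=onz(c,f(598,205),.012);b=onz(c,f(649,432),.012);P("rack edge",[*a,*b]);d=(a-b)[:2];P("len,yaw",[np.linalg.norm(d),np.arctan2(d[1],d[0])])
yaw=np.arctan2(d[1],d[0]);u=d/np.linalg.norm(d)
org=(a+b)[:2]/2+np.array([u[1],-u[0]])*.045;P("rack org",org)
mid=org+u*.025;P("pin mid",mid)
ax=np.array([*(u*np.cos(np.radians(40))),np.sin(np.radians(40))]);m=np.array([*mid,.13])
for k in(-.06,0,.095,.135):print(k,(proj(c,m+ax*k)-[110,120]+.32)*2.85,proj(s,m+ax*k))
# board
for q in[(322,153),(573,182),(544,460),(287,429)]:P("bd",onz(c,f(*q),.012))
# side-view check of rims
P("cup side",proj(s,[*onz(c,f(453,306),.096)[:2],.096]));P("blue side",proj(s,[*onz(c,f(73,323),.084)[:2],.084]))
for q in[(145,73)]:P("jar",onz(c,f(*q),.08))
E
```

```text
terra mask [268.7222 227.0556  14.624 ]
terra rim [ 0.5305 -0.0403  0.096 ]
blue mask [134.7037 233.999   14.5879]
blue rim [0.5066 0.2646 0.084 ]
terra eye [ 0.5305 -0.0401  0.096 ]
blue eye [0.5089 0.2634 0.084 ]
rack edge [ 0.6215 -0.1649  0.012   0.43   -0.2103  0.012 ]
len,yaw [0.1969 0.2331]
rack org [ 0.5362 -0.2314]
pin mid [ 0.5605 -0.2256]
-0.06 [700.8057593  331.53018236] [310.58374193 136.9419909 ]
0 [698.21605777 272.6381171 ] [295.7734562 126.8617558]
0.095 [693.72729132 170.55966358] [270.23600616 109.48035581]
0.135 [691.67744741 123.94443002] [258.62996031 101.58100309]
bd [0.6605 0.0741 0.012 ]
bd [ 0.6409 -0.1431  0.012 ]
bd [ 0.4041 -0.1221  0.012 ]
bd [0.4238 0.096  0.012 ]
cup side [299.0686 186.0704]
blue side [294.759  307.5851]
jar [0.7139 0.2159 0.08  ]
```

Holder yaw, pin axis and cup rims agree between the views. Moving above the terracotta cup to refine with the wrist camera.

Emit:
{"fn": "play_rows", "kwargs": {
  "targets": [
    {"delta_pos": [0.0, 0.0, 0.04], "delta_rot": [0, 0, 0], "claw": 85},
    {"delta_pos": [0.277, 0.585, 0.04], "delta_rot": [0, 0, 0], "claw": 85},
    {"delta_pos": [0.277, 0.585, 0.04], "delta_rot": [0, 0, 0], "claw": 85},
    {"delta_pos": [0.277, 0.585, 0.04], "delta_rot": [0, 0, 0], "claw": 85},
    {"delta_pos": [0.277, 0.585, 0.04], "delta_rot": [0, 0, 0], "claw": 85},
    {"delta_pos": [0.277, 0.585, 0.04], "delta_rot": [0, 0, 0], "claw": 85},
    {"delta_pos": [0.277, 0.585, 0.04], "delta_rot": [0, 0, 0], "claw": 85},
    {"delta_pos": [0.277, 0.585, 0.04], "delta_rot": [0, 0, 0], "claw": 85},
    {"delta_pos": [0.277, 0.585, 0.04], "delta_rot": [0, 0, 0], "claw": 85},
    {"delta_pos": [0.277, 0.585, 0.04], "delta_rot": [0, 0, 0], "claw": 85},
    {"delta_pos": [0.277, 0.585, 0.04], "delta_rot": [0, 0, 0], "claw": 85},
    {"delta_pos": [0.277, 0.585, 0.04], "delta_rot": [0, 0, 0], "claw": 85},
    {"delta_pos": [0.277, 0.585, 0.04], "delta_rot": [0, 0, 0], "claw": 85},
    {"delta_pos": [0.277, 0.585, 0.04], "delta_rot": [0, 0, 0], "claw": 85},
    {"delta_pos": [0.277, 0.585, 0.04], "delta_rot": [0, 0, 0], "claw": 85},
    {"delta_pos": [0.277, 0.585, 0.04], "delta_rot": [0, 0, 0], "claw": 85},
    {"delta_pos": [0.277, 0.585, 0.04], "delta_rot": [0, 0, 0], "claw": 85},
    {"delta_pos": [0.277, 0.585, 0.04], "delta_rot": [0, 0, 0], "claw": 85},
    {"delta_pos": [0.277, 0.585, 0.0], "delta_rot": [0, 0, 0], "claw": 85},
    {"delta_pos": [0.277, 0.585, 0.0], "delta_rot": [0, 0, 0], "claw": 85}
  ]
}}

```text
time: 1.77
eef_pos: [0.5268, -0.039, 0.2482]
tcp_rot: [-0.69, -0.138, 0.698, -0.133]
contact_force: [-1.3, 0.6, -2.9]
opening: 0.997
```

```bash
python3 - <<'E'
from h import *
s=ctrl.get_state();c=ctrl.calibration("wrist");im=ctrl.read_camera("wrist");cv2.imwrite("pics/w1.png",im)
print(s["time"],s["eef_pos"],s["tcp_rot"],ctrl.finger_overhang)
print("expected rim",proj(c,[.5305,-.0402,.096]),"scale",proj(c,[.5305,-.0072,.096])-proj(c,[.5305,-.0402,.096]))
print("cam",np.round(ray(c,(c["cx"],c["cy"])),3))
E
```

```text
1.7667 [ 0.5267935  -0.0390062   0.24824503] [-0.69006563 -0.13806486  0.69788916 -0.1330347 ] 0.025
expected rim [260.16935056 180.54924151] scale [-29.82468319 -11.74356064]
cam [[ 0.601 -0.009  0.365]
 [-0.294 -0.11  -0.949]]
```

View pics/w1.png

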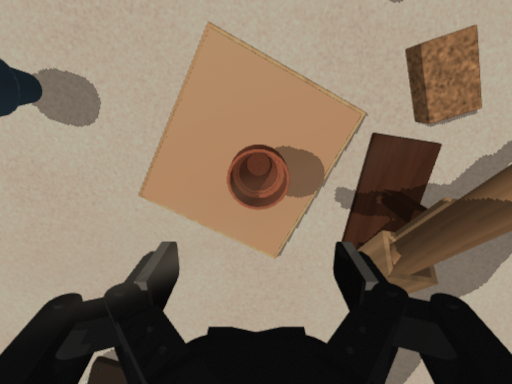

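Wrist view: terracotta rim is an ellipse centred about (259,176), where (260,180) was expected. I refine by casting the far-side rim edge onto the rim's plane and fitting a circle.

```bash
cat >> h.py <<'E'
from scipy.optimize import least_squares
def rimfit(c,ct,z,r=.033):
    """centre of the rim circle from the outline points farthest from the camera's foot"""
    p=np.array([onz(c,q,z)[:2] for q in ct.reshape(-1,2)]);foot=ray(c,(0,0))[0][:2];m=p.mean(0)
    k=(p-m)@(m-foot)>0;p=p[k]
    f=least_squares(lambda v:np.hypot(*(p-v[:2]).T)-v[2],[*m,r],loss="soft_l1",f_scale=.001);g=least_squares(lambda v:np.hypot(*(p-v).T)-r,m,loss="soft_l1",f_scale=.001)
    return f.x,g.x
E
python3 - <<'E'
from h import *
c=ctrl.calibration("wrist");im=cv2.imread("pics/w1.png");h=cv2.cvtColor(im,cv2.COLOR_BGR2HSV)
for p in[(232,180),(259,205),(259,165),(259,215),(220,200)]:print(p,h[p[1],p[0]])
m=(h[...,0]<11)&(h[...,1]>115)
ct=big(m,(215,135,300,225));print(cv2.boundingRect(ct));print(rimfit(c,ct,.096))
E
```

```text
(232, 180) [ 10 155  64]
(259, 205) [  9 142  86]
(259, 165) [  8 162  93]
(259, 215) [ 14 112 175]
(220, 200) [ 14 112 176]
(227, 145, 63, 65)
(array([ 0.53100903, -0.03862035,  0.03248174]), array([ 0.53161778, -0.03837787]))
```

```bash
cat >> h.py <<'E'
from scipy.spatial.transform import Rotation as Ro
def pose(yaw,tilt=0):
    """jaw axis y at angle yaw (rad) level; tool x tilted by tilt from down towards +horizontal normal (y x ... forward)"""
    y=np.array([np.cos(yaw),np.sin(yaw),0]);f=np.array([-y[1],y[0],0])
    x=np.sin(tilt)*f+np.cos(tilt)*np.array([0,0,-1.]);return Ro.from_matrix(np.c_[x,y,np.cross(x,y)])
def delta(p,R):
    s=ctrl.get_state();d=(R*Ro.from_quat(s["tcp_rot"]).inv()).as_rotvec()/np.pi
    return np.round(np.asarray(p)-s["eef_pos"],4),np.round(d,4)
E
python3 -c "
from h import *
y=np.radians(-68);print(delta([.531,-.039,.089],pose(y)))"
```

```text
(array([ 0.0036,  0.0006, -0.1615]), array([-0.0014, -0.0033, -0.0003]))
```

Emit:
{"fn": "play_rows", "kwargs": {
  "targets": [
    {"delta_pos": [0.004, 0.001, -0.03], "delta_rot": [-0.0014, -0.0033, 0], "claw": 85},
    {"delta_pos": [0.004, 0.001, -0.06], "delta_rot": [-0.0014, -0.0033, 0], "claw": 85},
    {"delta_pos": [0.004, 0.001, -0.09], "delta_rot": [-0.0014, -0.0033, 0], "claw": 85},
    {"delta_pos": [0.004, 0.001, -0.12], "delta_rot": [-0.0014, -0.0033, 0], "claw": 85},
    {"delta_pos": [0.004, 0.001, -0.135], "delta_rot": [-0.0014, -0.0033, 0], "claw": 85},
    {"delta_pos": [0.004, 0.001, -0.145], "delta_rot": [-0.0014, -0.0033, 0], "claw": 85},
    {"delta_pos": [0.004, 0.001, -0.155], "delta_rot": [-0.0014, -0.0033, 0], "claw": 85},
    {"delta_pos": [0.004, 0.001, -0.155], "delta_rot": [-0.0014, -0.0033, 0], "claw": 85},
    {"delta_pos": [0.004, 0.001, -0.155], "delta_rot": [-0.0014, -0.0033, 0], "claw": 85}
  ]
}}

```text
time: 2.57
eef_pos: [0.5322, -0.0391, 0.0965]
tcp_rot: [0.694, 0.135, -0.694, 0.135]
contact_force: [-0.1, -0.4, 0.8]
opening: 0.992
```

```bash
python3 - <<'E'
from h import *
print(ctrl.get_state()["contact_force"],delta([.531,-.039,.089],pose(np.radians(-68))))
c=ctrl.calibration("wrist");im=ctrl.read_camera("wrist");cv2.imwrite("pics/w2.png",im)
h=cv2.cvtColor(im,cv2.COLOR_BGR2HSV)
ct=big((h[...,0]<11)&(h[...,1]>115),(150,100,370,383));print(cv2.boundingRect(ct));print(rimfit(c,ct,.096))
E
```

```text
[-0.10796728 -0.35038658  0.75314158] (array([-0.0012,  0.0001, -0.0075]), array([ 0.0001,  0.0004, -0.0002]))
(190, 191, 128, 132)
(array([ 0.53000948, -0.03786592,  0.03201473]), array([ 0.53115077, -0.03744974]))
```

View pics/w2.png

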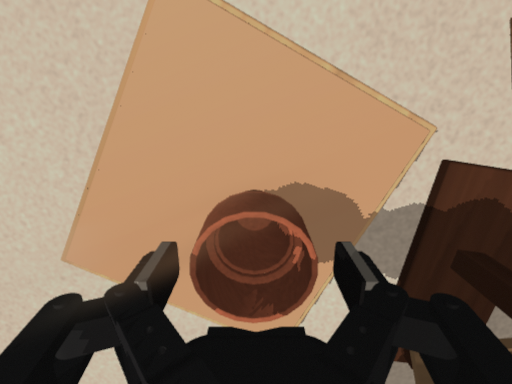

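The cup sits centred between the open fingers (rim about (254,267), fingers at 178 and 335). Lower the last 7 mm and close.

Emit:
{"fn": "play_rows", "kwargs": {
  "targets": [
    {"delta_pos": [-0.001, 0.001, -0.007], "delta_rot": [0, 0, 0], "claw": 85},
    {"delta_pos": [-0.001, 0.001, -0.007], "delta_rot": [0, 0, 0], "claw": 85},
    {"delta_pos": [-0.001, 0.001, -0.007], "delta_rot": [0, 0, 0], "claw": 60},
    {"delta_pos": [-0.001, 0.001, -0.007], "delta_rot": [0, 0, 0], "claw": 60},
    {"delta_pos": [-0.001, 0.001, -0.007], "delta_rot": [0, 0, 0], "claw": 60},
    {"delta_pos": [-0.001, 0.001, -0.007], "delta_rot": [0, 0, 0], "claw": 60},
    {"delta_pos": [-0.001, 0.001, -0.007], "delta_rot": [0, 0, 0], "claw": 60},
    {"delta_pos": [-0.001, 0.001, -0.007], "delta_rot": [0, 0, 0], "claw": 60}
  ],
  "newtons": 30
}}

```text
time: 3.28
eef_pos: [0.5321, -0.0381, 0.0908]
tcp_rot: [0.695, 0.135, -0.693, 0.136]
contact_force: [-0.5, 1.2, 5.1]
opening: 0.768
```

Emit:
{"fn": "play_rows", "kwargs": {
  "targets": [
    {"delta_pos": [0, 0, 0.03], "delta_rot": [0, 0, 0], "claw": 60},
    {"delta_pos": [0, 0, 0.06], "delta_rot": [0, 0, 0], "claw": 60},
    {"delta_pos": [0, 0, 0.09], "delta_rot": [0, 0, 0], "claw": 60},
    {"delta_pos": [0, 0, 0.12], "delta_rot": [0, 0, 0], "claw": 60},
    {"delta_pos": [-0.01, 0.035, 0.15], "delta_rot": [0, 0, 0], "claw": 60},
    {"delta_pos": [-0.02, 0.07, 0.16], "delta_rot": [0, 0, 0], "claw": 60},
    {"delta_pos": [-0.03, 0.105, 0.16], "delta_rot": [0, 0, 0], "claw": 60},
    {"delta_pos": [-0.04, 0.14, 0.16], "delta_rot": [0, 0, 0], "claw": 60},
    {"delta_pos": [-0.05, 0.175, 0.16], "delta_rot": [0, 0, 0], "claw": 60},
    {"delta_pos": [-0.06, 0.21, 0.16], "delta_rot": [0, 0, 0], "claw": 60},
    {"delta_pos": [-0.07, 0.245, 0.16], "delta_rot": [0, 0, 0], "claw": 60},
    {"delta_pos": [-0.08, 0.28, 0.16], "delta_rot": [0, 0, 0], "claw": 60},
    {"delta_pos": [-0.085, 0.302, 0.16], "delta_rot": [0, 0, 0], "claw": 60},
    {"delta_pos": [-0.085, 0.302, 0.16], "delta_rot": [0, 0, 0], "claw": 60},
    {"delta_pos": [-0.085, 0.302, 0.16], "delta_rot": [0, 0, 0], "claw": 60},
    {"delta_pos": [-0.085, 0.302, 0.16], "delta_rot": [0, 0, 0], "claw": 60}
  ]
}}

```text
time: 4.62
eef_pos: [0.4469, 0.2633, 0.2498]
tcp_rot: [0.695, 0.134, -0.693, 0.136]
contact_force: [-0.2, -0.4, -1.4]
opening: 0.768
```

```bash
python3 - <<'E'
from h import *
s=ctrl.get_state();print(s["eef_pos"],s["opening"],np.abs(s["dq"]).max(),delta([.507,.264,.2],pose(np.radians(-68))))
c=ctrl.calibration("wrist");im=ctrl.read_camera("wrist");cv2.imwrite("pics/w3.png",im)
print("exp",proj(c,[.508,.264,.084]))
B=im.astype(int);m=B[...,0]>B[...,2]+8
ct=big(m&(B.sum(2)>60));print(cv2.boundingRect(ct));print(rimfit(c,ct,.084))
h=cv2.cvtColor(im,cv2.COLOR_BGR2HSV)
ct=big((h[...,0]<11)&(h[...,1]>115));print("terra",cv2.boundingRect(ct),rimfit(c,ct,s["eef_pos"][2]+.005))
E
```

```text
[0.44685616 0.26329341 0.24984916] 0.7683890360709462 0.022452565207741748 (array([ 0.0601,  0.0007, -0.0498]), array([ 0.0006,  0.0007, -0.0003]))
exp [277.6376518  127.83898618]
(242, 93, 63, 65)
(array([0.50745406, 0.26920286, 0.03191291]), array([0.50803833, 0.27047208]))
terra (189, 194, 135, 138) (array([0.44548453, 0.26331897, 0.0324806 ]), array([0.44604684, 0.26357024]))
```

View pics/w3.png

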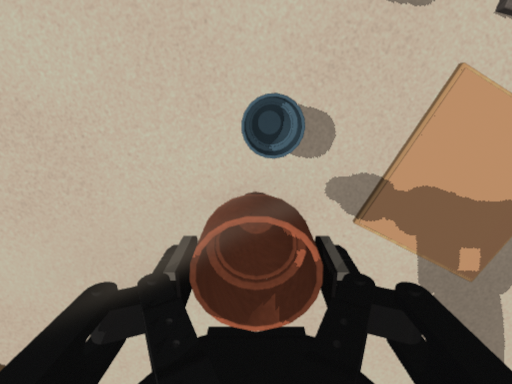

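Blue rim in the wrist view is centred at (273,125), about 5 mm further in y than the top view said. I take a closer look from lower down to settle it.

Emit:
{"fn": "play_rows", "kwargs": {
  "targets": [
    {"delta_pos": [0.002, 0.002, -0.02], "delta_rot": [0, 0, 0], "claw": 60},
    {"delta_pos": [0.004, 0.004, -0.045], "delta_rot": [0, 0, 0], "claw": 60},
    {"delta_pos": [0.004, 0.004, -0.06], "delta_rot": [0, 0, 0], "claw": 60},
    {"delta_pos": [0.004, 0.004, -0.06], "delta_rot": [0, 0, 0], "claw": 60},
    {"delta_pos": [0.004, 0.004, -0.06], "delta_rot": [0, 0, 0], "claw": 60}
  ]
}}

```text
time: 5.08
eef_pos: [0.451, 0.2656, 0.1892]
tcp_rot: [-0.694, -0.133, 0.694, -0.135]
contact_force: [-0.0, 0.2, -0.7]
opening: 0.769
```

```bash
cat > m.py <<'E'
from h import *
s=ctrl.get_state();print(s["eef_pos"],s["opening"],np.abs(s["dq"]).max())
def full(c,ct,z,r=.033):
    p=np.array([onz(c,q,z)[:2] for q in cv2.convexHull(ct).reshape(-1,2)]);return cv2.minEnclosingCircle(p.astype(np.float32))
for n in("wrist","top","side"):
    c=ctrl.calibration(n);im=ctrl.read_camera(n);cv2.imwrite(f"pics/m_{n}.png",im)
    B=im.astype(int);m=(B[...,0]>B[...,2]+4)&(B.sum(2)>60)
    x,y=proj(c,[.508,.266,.084]).astype(int);w={"wrist":70,"top":22,"side":26}[n]
    ct=big(m,(max(x-w,0),max(y-w,0),x+w,y+w));print(n,cv2.boundingRect(ct),rimfit(c,ct,.084),full(c,ct,.084))
E
python3 m.py
```

```text
[0.451048   0.2656292  0.18919252] 0.76859404610238 0.043445702286714086
wrist (239, 96, 79, 81) (array([0.50741216, 0.26913413, 0.03203815]), array([0.5080041, 0.2702215])) ((0.5074144601821899, 0.26915720105171204), 0.03262288123369217)
top (121, 220, 28, 28) (array([0.50787081, 0.26682587, 0.02881043]), array([0.50723378, 0.26170157])) ((0.5072046518325806, 0.26523128151893616), 0.032841332256793976)
side (280, 295, 33, 39) (array([0.50644008, 0.26809488, 0.03056469]), array([0.50702059, 0.27107935])) ((0.5070619583129883, 0.2744293212890625), 0.037667665630578995)
```

Emit:
{"fn": "play_rows", "kwargs": {
  "targets": [
    {"delta_pos": [0.025, 0.002, 0.003], "delta_rot": [0, 0, 0], "claw": 60},
    {"delta_pos": [0.05, 0.0034, 0.003], "delta_rot": [0, 0, 0], "claw": 60},
    {"delta_pos": [0.057, 0.0034, 0.001], "delta_rot": [0, 0, 0], "claw": 60},
    {"delta_pos": [0.057, 0.0034, 0.001], "delta_rot": [0, 0, 0], "claw": 60},
    {"delta_pos": [0.057, 0.0034, -0.01], "delta_rot": [0, 0, 0], "claw": 60},
    {"delta_pos": [0.057, 0.0034, -0.02], "delta_rot": [0, 0, 0], "claw": 60},
    {"delta_pos": [0.057, 0.0034, -0.03], "delta_rot": [0, 0, 0], "claw": 60},
    {"delta_pos": [0.057, 0.0034, -0.035], "delta_rot": [0, 0, 0], "claw": 60},
    {"delta_pos": [0.057, 0.0034, -0.035], "delta_rot": [0, 0, 0], "claw": 60},
    {"delta_pos": [0.057, 0.0034, -0.035], "delta_rot": [0, 0, 0], "claw": 60}
  ]
}}

```text
time: 6.07
eef_pos: [0.5086, 0.2701, 0.156]
tcp_rot: [0.695, 0.134, -0.693, 0.135]
contact_force: [0.2, -0.0, -0.2]
opening: 0.768
```

```bash
python3 - <<'E'
from h import *
s=ctrl.get_state();print(s["eef_pos"],s["contact_force"])
print(delta([.508,.269,.114],pose(np.radians(-68))))
im=ctrl.read_camera("wrist");im2=ctrl.read_camera("side")
c=np.hstack([cv2.resize(im[120:340,130:390],(400,338)),cv2.resize(im2[250:360,230:360],(400,338),interpolation=cv2.INTER_CUBIC)])
cv2.imwrite("pics/n1.png",c)
E
```

```text
[0.50856626 0.27008833 0.15595409] [ 0.23220353 -0.00767298 -0.24783985]
(array([-0.0006, -0.0011, -0.042 ]), array([0.0004, 0.0013, 0.0003]))
```

View pics/n1.png

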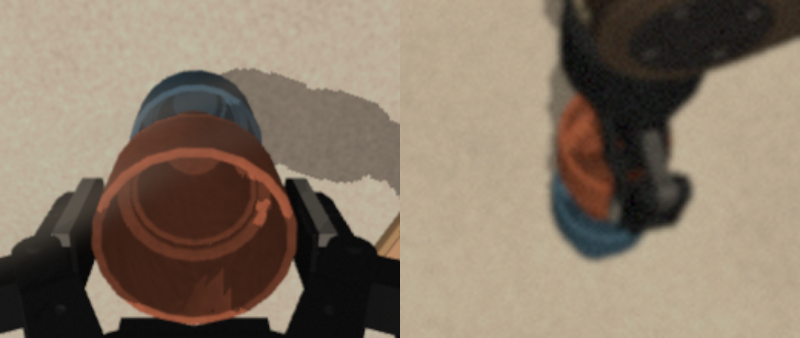

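The foot has entered the blue mouth, centred (blue about col 197, terracotta about 195), with no force. Descending.

Emit:
{"fn": "play_rows", "kwargs": {
  "targets": [
    {"delta_pos": [-0.0006, -0.001, -0.01], "delta_rot": [0, 0, 0], "claw": 60},
    {"delta_pos": [-0.0006, -0.001, -0.02], "delta_rot": [0, 0, 0], "claw": 60},
    {"delta_pos": [-0.0006, -0.001, -0.028], "delta_rot": [0, 0, 0], "claw": 60},
    {"delta_pos": [-0.0006, -0.001, -0.034], "delta_rot": [0, 0, 0], "claw": 60},
    {"delta_pos": [-0.0006, -0.001, -0.038], "delta_rot": [0, 0, 0], "claw": 60},
    {"delta_pos": [-0.0006, -0.001, -0.041], "delta_rot": [0, 0, 0], "claw": 60},
    {"delta_pos": [-0.0006, -0.001, -0.041], "delta_rot": [0, 0, 0], "claw": 60},
    {"delta_pos": [-0.0006, -0.001, -0.041], "delta_rot": [0, 0, 0], "claw": 60}
  ]
}}

```text
time: 6.83
eef_pos: [0.5089, 0.2693, 0.1162]
tcp_rot: [0.696, 0.134, -0.692, 0.135]
contact_force: [-0.3, -0.7, -1.2]
opening: 0.768
```

Emit:
{"fn": "play_rows", "kwargs": {
  "targets": [
    {"delta_pos": [-0.0008, -0.0003, -0.002], "delta_rot": [0, 0, 0], "claw": 60},
    {"delta_pos": [-0.0008, -0.0003, -0.004], "delta_rot": [0, 0, 0], "claw": 60},
    {"delta_pos": [-0.0008, -0.0003, -0.004], "delta_rot": [0, 0, 0], "claw": 60},
    {"delta_pos": [-0.0008, -0.0003, -0.004], "delta_rot": [0, 0, 0], "claw": 60}
  ]
}}

```text
time: 7.17
eef_pos: [0.5086, 0.2693, 0.1129]
tcp_rot: [0.697, 0.134, -0.692, 0.135]
contact_force: [-0.1, -0.2, 1.6]
opening: 0.771
```

Emit:
{"fn": "play_rows", "kwargs": {
  "targets": [
    {"delta_pos": [0, 0, -0.001], "delta_rot": [0, 0, 0], "claw": 72},
    {"delta_pos": [0, 0, -0.001], "delta_rot": [0, 0, 0], "claw": 80},
    {"delta_pos": [0, 0, 0], "delta_rot": [0, 0, 0], "claw": 85},
    {"delta_pos": [0, 0, 0], "delta_rot": [0, 0, 0], "claw": 85},
    {"delta_pos": [0, 0, 0], "delta_rot": [0, 0, 0], "claw": 85},
    {"delta_pos": [0, 0, 0], "delta_rot": [0, 0, 0], "claw": 85},
    {"delta_pos": [0, 0, 0.02], "delta_rot": [0, 0, 0], "claw": 85},
    {"delta_pos": [0, 0, 0.04], "delta_rot": [0, 0, 0], "claw": 85},
    {"delta_pos": [0, 0, 0.07], "delta_rot": [0, 0, 0], "claw": 85},
    {"delta_pos": [0, 0, 0.1], "delta_rot": [0, 0, 0], "claw": 85},
    {"delta_pos": [-0.02, 0, 0.15], "delta_rot": [0, 0, 0], "claw": 85},
    {"delta_pos": [-0.04, 0, 0.18], "delta_rot": [0, 0, 0], "claw": 85},
    {"delta_pos": [-0.05, 0, 0.18], "delta_rot": [0, 0, 0], "claw": 85},
    {"delta_pos": [-0.05, 0, 0.18], "delta_rot": [0, 0, 0], "claw": 85}
  ]
}}

```text
time: 8.33
eef_pos: [0.4584, 0.2701, 0.2973]
tcp_rot: [0.699, 0.135, -0.689, 0.135]
contact_force: [0.5, -1.0, -1.0]
opening: 0.994
```

```bash
python3 - <<'E'
from h import *
s=ctrl.get_state();print(s["eef_pos"],s["contact_force"],s["opening"])
c=ctrl.calibration("wrist");w=ctrl.read_camera("wrist");sd=ctrl.read_camera("side")
h=cv2.cvtColor(w,cv2.COLOR_BGR2HSV);ct=big((h[...,0]<11)&(h[...,1]>115));x,y,ww,hh=cv2.boundingRect(ct)
print((x,y,ww,hh),rimfit(c,ct,.118))
cs=ctrl.calibration("side");hs=cv2.cvtColor(sd,cv2.COLOR_BGR2HSV)
a=w[max(y-40,0):y+hh+40,max(x-40,0):x+ww+40];b=sd[250:350,230:350]
cv2.imwrite("pics/n2.png",np.hstack([cv2.resize(a,(400,400)),cv2.resize(b,(400,400),interpolation=cv2.INTER_CUBIC)]))
print("side exp rim",proj(cs,[.507,.269,.118]),"blue rim",proj(cs,[.507,.269,.084]))
E
```

```text
[0.45840901 0.27006413 0.29734044] [ 0.50091467 -1.03130729 -0.98670023] 0.9940739440436053
(244, 110, 59, 60) (array([0.50742985, 0.2694806 , 0.03191576]), array([0.50819108, 0.27064466]))
side exp rim [296.99305521 303.42083931] blue rim [295.42892935 310.56123664]
```

View pics/n2.png

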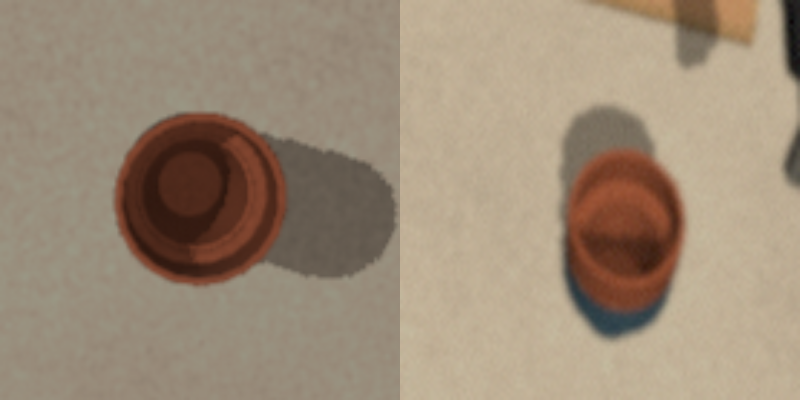

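Nested: the terracotta rim fits at (0.5074, 0.2695) at z=0.118, which agrees with the blue cup's axis, and only the lower blue part shows below it. Now to a tilted stand-off over the pin.

```bash
cat > pin.py <<'E'
from h import *
mid=np.array([.5605,-.2256,.13]);yaw=.233
def setp(m,y):
    u=np.array([np.cos(y),np.sin(y),0]);a=np.radians(40)
    ax=u*np.cos(a)+[0,0,np.sin(a)];xd=u*np.sin(a)-[0,0,np.cos(a)];return ax,xd,pose(y-np.pi/2,a)
E
python3 - <<'E'
from pin import *
ax,xd,R=setp(mid,yaw);g=mid+ax*.01
print(delta(g-xd*.126,R))
E
```

```text
(array([ 0.0307, -0.5118, -0.0596]), array([ 0.0676, -0.2095, -0.0456]))
```

Emit:
{"fn": "play_rows", "kwargs": {
  "targets": [
    {"delta_pos": [0.002, -0.04, 0.0], "delta_rot": [0, 0, 0], "claw": 85},
    {"delta_pos": [0.005, -0.08, 0.0], "delta_rot": [0.01, -0.03, -0.007], "claw": 85},
    {"delta_pos": [0.007, -0.12, 0.0], "delta_rot": [0.02, -0.06, -0.013], "claw": 85},
    {"delta_pos": [0.01, -0.16, 0.0], "delta_rot": [0.03, -0.09, -0.02], "claw": 85},
    {"delta_pos": [0.012, -0.2, 0.0], "delta_rot": [0.04, -0.12, -0.026], "claw": 85},
    {"delta_pos": [0.015, -0.24, 0.0], "delta_rot": [0.05, -0.15, -0.033], "claw": 85},
    {"delta_pos": [0.017, -0.28, 0.0], "delta_rot": [0.058, -0.18, -0.039], "claw": 85},
    {"delta_pos": [0.02, -0.32, 0.0], "delta_rot": [0.0676, -0.2095, -0.0456], "claw": 85},
    {"delta_pos": [0.023, -0.36, 0.0], "delta_rot": [0.0676, -0.2095, -0.0456], "claw": 85},
    {"delta_pos": [0.026, -0.4, 0.0], "delta_rot": [0.0676, -0.2095, -0.0456], "claw": 85},
    {"delta_pos": [0.028, -0.44, 0.0], "delta_rot": [0.0676, -0.2095, -0.0456], "claw": 85},
    {"delta_pos": [0.03, -0.48, 0.0], "delta_rot": [0.0676, -0.2095, -0.0456], "claw": 85},
    {"delta_pos": [0.0307, -0.512, -0.02], "delta_rot": [0.0676, -0.2095, -0.0456], "claw": 85},
    {"delta_pos": [0.0307, -0.512, -0.05], "delta_rot": [0.0676, -0.2095, -0.0456], "claw": 85},
    {"delta_pos": [0.0307, -0.512, -0.0596], "delta_rot": [0.0676, -0.2095, -0.0456], "claw": 85},
    {"delta_pos": [0.0307, -0.512, -0.0596], "delta_rot": [0.0676, -0.2095, -0.0456], "claw": 85},
    {"delta_pos": [0.0307, -0.512, -0.0596], "delta_rot": [0.0676, -0.2095, -0.0456], "claw": 85}
  ]
}}

```text
time: 9.85
eef_pos: [0.4887, -0.2417, 0.2311]
tcp_rot: [0.9, 0.106, -0.421, 0.047]
contact_force: [-0.3, 0.2, 0.4]
opening: 0.997
```

```bash
python3 - <<'E'
from pin import *
ax,xd,R=setp(mid,yaw)
s=ctrl.get_state();print(s["eef_pos"],s["qpos"],delta(mid+ax*.01-xd*.126,R))
c=ctrl.calibration("wrist");im=ctrl.read_camera("wrist");cv2.imwrite("pics/p1.png",im)
for k in(-.06,0,.095,.135):print(k,proj(c,mid+ax*k))
print(ray(c,(256,192)))
E
```

```text
[ 0.4887058  -0.24174388  0.23106949] [-0.89773096 -0.15794312  2.19282834  0.80025128  0.94588354  0.00868732] (array([ 0.0004, -0.0008,  0.0019]), array([-0.0012, -0.0008, -0.0001]))
-0.06 [257.81646374 256.58458185]
0 [257.78896395 201.31178911]
0.095 [257.73637813  95.61768363]
0.135 [257.71000402  42.60744549]
(array([ 0.47376897, -0.24518831,  0.37178066]), array([ 0.36645469,  0.08985435, -0.92608701]))
```

View pics/p1.png

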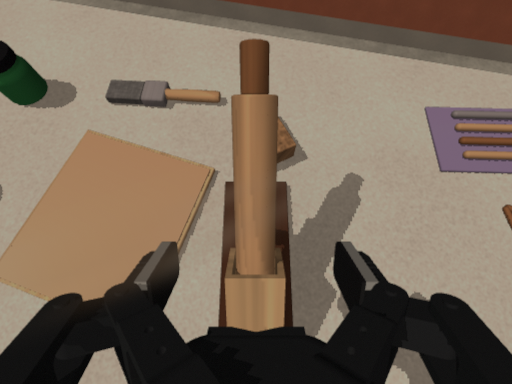

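Pin axis runs from the handle tip (254,42) via the barrel end (254,95) to the sleeve (258,250). The prediction was col 257.7, so the pin is 2 mm further in +y with about 0.01 rad more yaw. Heights match (rows 42 and 95). Correct and approach along the normal.

```bash
sed -i 's/^mid=.*/mid=np.array([.5602,-.2238,.13]);yaw=.243/' pin.py; python3 - <<'E'
from pin import *
ax,xd,R=setp(mid,yaw);g=mid+ax*.01
print(delta(g-xd*.04,R)); print(delta(g-xd*.005,R)); print(ax,xd)
E
```

```text
(array([ 0.0534,  0.0139, -0.0658]), array([-0.0003, -0.0001,  0.003 ]))
(array([ 0.0752,  0.0194, -0.0926]), array([-0.0003, -0.0001,  0.003 ]))
[0.74353844 0.18432222 0.64278761] [ 0.62390283  0.1546647  -0.76604444]
```

Emit:
{"fn": "play_rows", "kwargs": {
  "targets": [
    {"delta_pos": [0.013, 0.004, -0.016], "delta_rot": [0, 0, 0.003], "claw": 85},
    {"delta_pos": [0.027, 0.007, -0.033], "delta_rot": [0, 0, 0.003], "claw": 85},
    {"delta_pos": [0.04, 0.0105, -0.05], "delta_rot": [0, 0, 0.003], "claw": 85},
    {"delta_pos": [0.0534, 0.0139, -0.0658], "delta_rot": [0, 0, 0.003], "claw": 85},
    {"delta_pos": [0.064, 0.0165, -0.079], "delta_rot": [0, 0, 0.003], "claw": 85},
    {"delta_pos": [0.0752, 0.0194, -0.0926], "delta_rot": [0, 0, 0.003], "claw": 85},
    {"delta_pos": [0.0752, 0.0194, -0.0926], "delta_rot": [0, 0, 0.003], "claw": 85},
    {"delta_pos": [0.0752, 0.0194, -0.0926], "delta_rot": [0, 0, 0.003], "claw": 85},
    {"delta_pos": [0.0752, 0.0194, -0.0926], "delta_rot": [0, 0, 0.003], "claw": 85}
  ]
}}

```text
time: 10.65
eef_pos: [0.5652, -0.2227, 0.1422]
tcp_rot: [0.9, 0.11, -0.419, 0.052]
contact_force: [0.4, -0.3, 1.1]
opening: 0.996
```

```bash
python3 - <<'E'
from pin import *
ax,xd,R=setp(mid,yaw);g=mid+ax*.01
s=ctrl.get_state();print(s["eef_pos"],s["contact_force"],delta(g-xd*.005,R))
im=ctrl.read_camera("wrist");cv2.imwrite("pics/p2.png",im)
E
```

```text
[ 0.56518413 -0.22270149  0.14223827] [ 0.37691295 -0.33728136  1.126027  ] (array([-0.0007, -0.    , -0.002 ]), array([ 0.0003,  0.0007, -0.0003]))
```

View pics/p2.png

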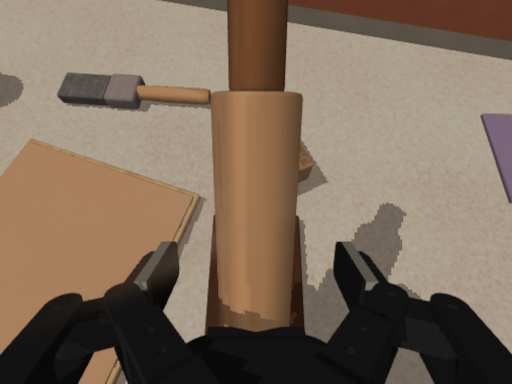

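Barrel is centred at col 257 between the fingers (178/335). Close.

Emit:
{"fn": "play_rows", "kwargs": {
  "targets": [
    {"delta_pos": [-0.0005, 0, -0.002], "delta_rot": [0, 0, 0], "claw": 85},
    {"delta_pos": [-0.0005, 0, -0.002], "delta_rot": [0, 0, 0], "claw": 32},
    {"delta_pos": [-0.0005, 0, -0.002], "delta_rot": [0, 0, 0], "claw": 32},
    {"delta_pos": [-0.0005, 0, -0.002], "delta_rot": [0, 0, 0], "claw": 32},
    {"delta_pos": [-0.0005, 0, -0.002], "delta_rot": [0, 0, 0], "claw": 32},
    {"delta_pos": [-0.0005, 0, -0.002], "delta_rot": [0, 0, 0], "claw": 32},
    {"delta_pos": [-0.0005, 0, -0.002], "delta_rot": [0, 0, 0], "claw": 32},
    {"delta_pos": [-0.0005, 0, -0.002], "delta_rot": [0, 0, 0], "claw": 32},
    {"delta_pos": [-0.0005, 0, -0.002], "delta_rot": [0, 0, 0], "claw": 32}
  ],
  "newtons": 60
}}

```text
time: 11.45
eef_pos: [0.5644, -0.2234, 0.1408]
tcp_rot: [0.9, 0.11, -0.418, 0.052]
contact_force: [-5.7, -0.1, 4.4]
opening: 0.447
```

Emit:
{"fn": "play_rows", "kwargs": {
  "targets": [
    {"delta_pos": [0.008, 0.002, 0.0075], "delta_rot": [0, 0, 0], "claw": 32},
    {"delta_pos": [0.016, 0.004, 0.0145], "delta_rot": [0, 0, 0], "claw": 32},
    {"delta_pos": [0.024, 0.006, 0.0215], "delta_rot": [0, 0, 0], "claw": 32},
    {"delta_pos": [0.03, 0.0074, 0.0265], "delta_rot": [0, 0, 0], "claw": 32},
    {"delta_pos": [0.03, 0.0074, 0.0265], "delta_rot": [0, 0, 0], "claw": 32}
  ]
}}

```text
time: 11.87
eef_pos: [0.5954, -0.2159, 0.1681]
tcp_rot: [0.9, 0.11, -0.418, 0.053]
contact_force: [0.3, -1.4, -2.0]
opening: 0.452
```

Emit:
{"fn": "play_rows", "kwargs": {
  "targets": [
    {"delta_pos": [0.01, 0.0025, 0.0087], "delta_rot": [0, 0, 0], "claw": 32},
    {"delta_pos": [0.02, 0.005, 0.0175], "delta_rot": [0, 0, 0], "claw": 32},
    {"delta_pos": [0.03, 0.0074, 0.026], "delta_rot": [0, 0, 0], "claw": 32},
    {"delta_pos": [0.04, 0.0099, 0.035], "delta_rot": [0, 0, 0], "claw": 32},
    {"delta_pos": [0.05, 0.0124, 0.0435], "delta_rot": [0, 0, 0], "claw": 32},
    {"delta_pos": [0.055, 0.0136, 0.048], "delta_rot": [0, 0, 0], "claw": 32},
    {"delta_pos": [0.055, 0.0136, 0.07], "delta_rot": [0, 0, 0], "claw": 32},
    {"delta_pos": [0.055, 0.0136, 0.095], "delta_rot": [0, 0, 0], "claw": 32},
    {"delta_pos": [0.055, 0.0136, 0.12], "delta_rot": [0, 0, 0], "claw": 32},
    {"delta_pos": [0.055, 0.0136, 0.12], "delta_rot": [0, 0, 0], "claw": 32},
    {"delta_pos": [0.055, 0.0136, 0.12], "delta_rot": [0, 0, 0], "claw": 32}
  ]
}}

```text
time: 12.78
eef_pos: [0.6506, -0.2027, 0.2892]
tcp_rot: [0.901, 0.11, -0.417, 0.054]
contact_force: [-0.6, 0.7, -2.3]
opening: 0.45
```

```bash
python3 - <<'E'
from pin import *
s=ctrl.get_state();print(s["eef_pos"],s["contact_force"],s["opening"])
print(delta([.532,-.03,.26],pose(yaw-np.pi/2,0)))
E
```

```text
[ 0.65056113 -0.20265227  0.28916243] [-0.62323326  0.70245773 -2.26835357] 0.450372368932196
(array([-0.1186,  0.1727, -0.0292]), array([-0.0523,  0.2174, -0.0012]))
```

Emit:
{"fn": "play_rows", "kwargs": {
  "targets": [
    {"delta_pos": [-0.01, 0.014, 0.0], "delta_rot": [-0.005, 0.022, 0], "claw": 32},
    {"delta_pos": [-0.022, 0.032, 0.0], "delta_rot": [-0.01, 0.043, 0], "claw": 32},
    {"delta_pos": [-0.034, 0.05, 0.0], "delta_rot": [-0.016, 0.065, 0], "claw": 32},
    {"delta_pos": [-0.046, 0.067, 0.0], "delta_rot": [-0.021, 0.087, 0], "claw": 32},
    {"delta_pos": [-0.058, 0.085, 0.0], "delta_rot": [-0.026, 0.109, 0], "claw": 32},
    {"delta_pos": [-0.07, 0.102, 0.0], "delta_rot": [-0.031, 0.13, 0], "claw": 32},
    {"delta_pos": [-0.082, 0.12, 0.0], "delta_rot": [-0.037, 0.152, 0], "claw": 32},
    {"delta_pos": [-0.094, 0.137, -0.006], "delta_rot": [-0.042, 0.174, 0], "claw": 32},
    {"delta_pos": [-0.104, 0.152, -0.014], "delta_rot": [-0.047, 0.196, -0.001], "claw": 32},
    {"delta_pos": [-0.112, 0.164, -0.022], "delta_rot": [-0.05, 0.209, -0.001], "claw": 32},
    {"delta_pos": [-0.117, 0.171, -0.027], "delta_rot": [-0.052, 0.216, -0.001], "claw": 32},
    {"delta_pos": [-0.1186, 0.1727, -0.029], "delta_rot": [-0.0523, 0.2174, -0.001], "claw": 32},
    {"delta_pos": [-0.1186, 0.1727, -0.029], "delta_rot": [-0.0523, 0.2174, -0.001], "claw": 32},
    {"delta_pos": [-0.1186, 0.1727, -0.029], "delta_rot": [-0.0523, 0.2174, -0.001], "claw": 32},
    {"delta_pos": [-0.1186, 0.1727, -0.029], "delta_rot": [-0.0523, 0.2174, -0.001], "claw": 32},
    {"delta_pos": [-0.1186, 0.1727, -0.029], "delta_rot": [-0.0523, 0.2174, -0.001], "claw": 32}
  ]
}}

```text
time: 14.12
eef_pos: [0.5323, -0.0308, 0.2607]
tcp_rot: [0.702, 0.085, -0.702, 0.086]
contact_force: [0.5, -0.0, -2.1]
opening: 0.447
```

```bash
python3 - <<'E'
from pin import *
s=ctrl.get_state();print(s["time"],s["eef_pos"],s["contact_force"],s["opening"],np.abs(s["dq"]).max(),delta([.532,-.03,.26],pose(yaw-np.pi/2,0)))
c=ctrl.calibration("wrist");w=ctrl.read_camera("wrist");t=ctrl.read_camera("side")
p=s["eef_pos"]-[0,0,.005];u=np.array([np.cos(yaw),np.sin(yaw),0])
# level pin, grip 10 mm past the middle: predicted barrel end and handle tip
for k in(.085,.125):print(k,proj(c,p+u*k))
cs=ctrl.calibration("side")
for k in(-.145,-.105,.085,.125):print("side",k,proj(cs,p+u*k))
cv2.imwrite("pics/f.png",np.hstack([w[:,100:400],t[60:,180:430][:324] if 0 else cv2.resize(t[80:340,180:420],(354,384))]))
E
```

```text
14.1167 [ 0.53230194 -0.0307531   0.2606728 ] [ 0.53401827 -0.02229176 -2.11630721] 0.44695616802721794 0.0032312738560936324 (array([-0.0003,  0.0008, -0.0007]), array([0.    , 0.0004, 0.0002]))
0.085 [257.26590128  89.29090911]
0.125 [257.33288811 -22.61011806]
side -0.145 [371.67652006 136.75600151]
side -0.105 [353.38392966 137.541569  ]
side 0.085 [264.90250918 141.34136583]
side 0.125 [245.93253635 142.15602321]
```

View pics/f.png

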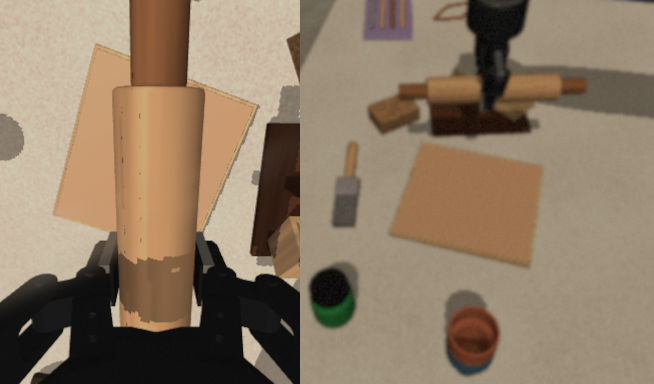

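The pin is level: the barrel end is at wrist row 88 (predicted 89), and the side-view tips are at (248,142) and (375,138), against (246,142) and (372,137) predicted for a level pin. The cups are still nested and the bystanders look untouched.

```bash
python3 -c "
from plant import ctrl
print(ctrl.sign_off())"
```

```text
the job is handed in; nothing more can be done
None
```

I nested the terracotta cup in the blue cup and let go of it. I then drew the pin out of its holder along the slope, levelled it and handed the job in with it still held over the board, at about 14 s of the 58 s allowed. The sign-off gave no verdict.

**Cups:** after release, the terracotta rim fitted within about 1 mm of the blue cup's axis. It sat at the height expected for a full nest. The last side view still showed the cups nested and upright.

**Pin:** it was held at 60 N, about 0.25 m up, with its middle near (0.523, -0.033), over the board. In both views it matched a level pin to within about 3 pixels. The arm was practically still, and the tool carried about 2.1 N, roughly the pin's weight.

**Bystanders:** the jar, cork block and brush looked unmoved in the last pictures; I did not measure them.

**Disagreement:** the top camera put the blue cup 4–5 mm less in y than the wrist camera did. I trusted the wrist camera, which read the same from two heights, and the fit confirmed it. A smaller 2 mm offset on the pin was corrected the same way before gripping.

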